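# Spring check with the tension gauge on a sampler carousel

## Task

Do the spring check on the laboratory sampler: turn the carousel, for instance by its upright steel peg, until the leaning tension gauge clicks into the stop at the steel index fin. Then pull the gauge's T-handle out along its stem until the drag pointer stands between the two tabs of the marker, without overshooting (the pointer does not come back), and ease the handle gently fully home, so that the pointer stays between the tabs. Leave the tube rack, the bottle and the jar where they are.

Things in the scene. Friction and masses are not known exactly. Their poses are not given: they have to be found in the camera images.
- sampler: The sampler's low black base, fixed to the bench: a disc 330 mm across and 30 mm high with a squared back (195 mm from the centre, with a block 75 mm high). A few white-capped tubes (103 mm above the bench) stand in the carousel's rim. Origin: centre of the underside, on the carousel's axis. Its -x axis points to the front, where the index fin stands; z is up.
- index (a point): Top of the small steel index fin (8 mm wide, 14 mm deep, 76 mm above the bench) at the front edge of the base, 156 mm from the carousel's axis.
- carousel (a joint): Turn of the grey carousel disc (280 mm across, its top 55 mm above the bench) about its vertical axis, rad, counter-clockwise from above positive. 0 = the gauge leans exactly over the index fin. It clicks into a stop every 30 degrees (0.524 rad) and starts 0.4 to 1.6 rad counter-clockwise of 0, in a stop or, rarely, balanced between two. It takes about 4 N at the peg.
- turn_peg (a point): Centre of the top of the upright steel turning peg, 16 mm in diameter and 60 mm tall, which stands on the carousel 112 mm from its axis, 100 degrees clockwise (seen from above) from the gauge; its top is 115 mm above the bench.
- gauge (a point): The tension gauge, bolted to the middle of the carousel and turning with it: a black housing 26 x 36 x 110 mm which leans outwards 35 degrees from vertical. Its z axis is the pulling direction (up and outwards), its x axis points up and away from the fin, out of the aluminium scale plate, its y axis is level. Origin: on its axis at the foot; the housing fills z 30 to 140 mm.
- grip (a point): Centre of the flat black T-handle, 96 mm wide (gauge y), 12 mm thick (gauge x) and 30 mm long (gauge z), 192 mm up the gauge's axis when home. Below it a bare steel stem 10 mm thick shows for 37 mm down to the housing. To pull it squarely, grip the 12 mm thickness with the tool pointing down along the gauge's axis.
- handle (a joint): How far the T-handle is pulled out along the gauge's z axis, m: 0 = fully home, stop at 0.065. A spring pulls it home: about 3.5 N at first, rising by 1.1 N per 10 mm.
- pointer (a joint): Where the drag pointer stands, m: it starts at 0, is pushed ahead of the handle's slide (handle pulled 20 mm = pointer at 20 mm, within about 1 mm) and stays at the farthest place when the handle goes back. It cannot be touched.
- pointer_tip (a point): Middle of the drag pointer, a black bar 4 mm thick lying level across the scale plate.
- marker (a joint): Where the marker is clamped on the scale, m (same scale as the pointer: equal values mean that the pointer is in the middle of the gap). It differs from start to start and cannot be moved.
- marker_gap (a point): Middle of the gap between the marker's two tabs: a black U-shaped clip at the side of the scale plate, its two level tabs 14 mm apart; the pointer's end passes between them.
- rack: Bystander: black tube rack 90 x 170 x 48 mm with six white-capped tubes up to 97 mm, loose on the bench. Origin: centre of its underside.
- bottle: Bystander: white plastic bottle 64 mm across, 150 mm tall, loose. Origin: centre of its underside.
- jar: Bystander: amber jar 60 mm across, 75 mm tall, loose. Origin: centre of its underside.

How it is judged:
By the outcome, as a careful person would: the job done as asked, in the order asked, and still so for the second after the job is handed in, with the robot touching nothing.
It also fails if it takes over 58 s, if anything falls off the work surface, if the arm or the gripper's body presses on something with over 40 N, if the wrist force passes 120 N, or if a joint passes its speed limit or range.

## Robot

A 6-joint arm with a two-finger parallel gripper is mounted at the origin on the work surface. World frame = base frame: x ahead of the robot, y to its left, z up, the work surface at z = 0. Lengths are in m, angles in degrees, forces in N, time in s.
With the tool pointing down it reaches from about 0.4 to 0.825 m from the base axis. Payload 7 kg.
Tool frame: the origin (TCP) lies between the finger pads, 19 mm behind the fingertips; this is the grasp point; x points along the fingers, z is the direction in which the jaws open and shut, and the axes are right-handed (so a half turn about x gives the same grasp; the last joint's range is limited). The gripper opens to 88 mm and grips with 3 to 60 N. Pads are 19 mm wide; open, the fingers measure 130 mm over their backs; the gripper's body (78 mm by 193 mm) begins 47 mm behind the grasp point.
Start: joints at [-47.321, 20.546, 0.682, 0, -70.136, -16.507], TCP at [0.298, -0.606, 0.245] pointing down, gripper open.
Joint ranges: [-176.03, 176.03], [-82.01, 121.73], [-58.28, 71.71], [-173.87, 95.51], [-174.79, -0.11], [-173.66, 173.66]. Speed limits (degrees/s): [136.94, 136.94, 172.46, 180, 180, 180].

## Interface

Orientations are given as [roll, pitch, yaw] about the fixed x, y, z axes, in that order (R = Rz(yaw) Ry(pitch) Rx(roll)).
In Python, from plant import * gives the robot as it stands.
- The arm moves only by the tool arm_command, never from a script. Its argument "commands" is one flat list of numbers, 5 for each row, row after row: the shift along the tool's x, y, z in mm, then the turn about the tool's x in degrees, then the opening in per cent of the stroke, from 0 (shut) to 100 (fully open). A call has 1 to 5 rows; each row shifts and turns the pose as measured when the row begins, along the tool's axes as they then stand; what a row does not reach is not made up. A row lasts 1/8 s, in which the tool goes at most 62.5 mm and 10.7 degrees, less where a joint would pass 70% of its speed; a pose out of reach is approached as far as the arm can. A call is refused whole if a number of a shift passes 62.5 or a number of a turn 10.7, either way. A call with a gripper value outside its range is refused whole. The fingers move at their own pace and stop on an object; the grip force is fixed at half the most. Time passes only in rows, so rows that do not move let the fingers close. It gives the time, the measured TCP pose, the force and the opening at its end, in the units of the state.
- get_obs(): the state, without advancing time (a new reading comes with each control period).
- snapshot(name): name is "scene" or "top" or "wrist"; returns a dict with "frame" (400x640x3 uint8, blue, green, red), "fov_y" (degrees; the focal length in pixels is half the picture's height over the tangent of half this angle, whatever the lens; pixels are square), "cx", "cy" (the principal point, pixels), "world_to_cam" (4x4, takes a point from world to camera coordinates). Camera axes: x right, y up, looking along -z (the intrinsics and any distortion apply to the point x, -y, -z); pixel columns grow to the right and rows downward; lengths in m; the calibration is good to about 2 mm. A picture is of the moment at which its call begins. There is no depth.
- close_job(): hands the job in, once; it reports no verdict.
The state is a dict: "clock": time; "joint_pos": joint angles; "qvel": joint speeds; "tau": joint torques, N m; "tool_pos": TCP position; "orientation": TCP orientation; "force": force on the tool from outside, world axes, zero at the start; "moment": the same for the moment, N m; "opening": finger opening in m.
Only numpy, scipy, OpenCV 4.12 (cv2) and the standard library are available. Lean on these libraries where they do the work, as an engineer would, in place of code of your own. Each camera call takes 0.05 s, during which the arm holds its last target. There are 200 camera calls.

## Working session

There is one attempt and no reset: what is moved stays moved. The work goes in short steps, Python scripts to look and compute and a tool call to move; the robot and the scene stay as the last step left them, time stands still between calls to the robot, and variables do not carry over. Pictures are saved under pics/ and viewed, about 8 in all and at most 12, crops included, and the job is handed in when it is done.

Besides the shell and the picture viewer there is one more tool, called after "Request:" in YAML: its name, and indented under it one key for each argument. arm_command: Moves the arm, as the interface text tells. Its arguments: {"type":"object","properties":{"commands":{"type":"array"}},"required":["commands"]}

```bash
mkdir -p pics; ls; cat > h.py <<'E'
from plant import *
import numpy as np, cv2, pickle
from scipy.spatial.transform import Rotation as R
def snap(n,name):
    s=snapshot(n); cv2.imwrite(f'pics/{name}.png',s['frame']); pickle.dump(s,open(f'pics/{name}.pkl','wb')); return s
def load(name): return pickle.load(open(f'pics/{name}.pkl','rb'))
def f(s): return s['frame'].shape[0]/2/np.tan(np.radians(s['fov_y']/2))
def proj(s,P):
    P=np.atleast_2d(P); c=(s['world_to_cam']@np.c_[P,np.ones(len(P))].T).T
    return np.c_[s['cx']+f(s)*c[:,0]/-c[:,2], s['cy']-f(s)*c[:,1]/-c[:,2]]
def ray(s,u,v):
    T=np.linalg.inv(s['world_to_cam']); d=T[:3,:3]@np.array([(u-s['cx'])/f(s),-(v-s['cy'])/f(s),-1]); return T[:3,3],d
def atz(s,u,v,z):
    o,d=ray(s,u,v); return o+d*(z-o[2])/d[2]
E
python3 - <<'E'
from h import *
a=snap('scene','s0');b=snap('top','t0')
print({k:v for k,v in a.items() if k!='frame'},{k:v for k,v in b.items() if k!='frame'})
o=get_obs();print(o)
cv2.imwrite('pics/st0.png',cv2.resize(np.vstack([a['frame'],b['frame']]),None,fx=.75,fy=.75))
E
```

```text
pics
{'fov_y': 55.99581654307444, 'cx': 317.92815563375706, 'cy': 201.02329657870533, 'world_to_cam': array([[ 0.36748579,  0.93000263, -0.00702148, -0.2122027 ],
       [-0.80742318,  0.32277765,  0.4938445 ,  0.36838022],
       [ 0.46154306, -0.17581153,  0.86952189, -1.44698101],
       [ 0.        ,  0.        ,  0.        ,  1.        ]])} {'fov_y': 55.18338024540573, 'cx': 324.2527005184051, 'cy': 202.79654916963648, 'world_to_cam': array([[-0.0010814 , -0.99957359,  0.02917978, -0.01576942],
       [ 0.99647064,  0.00137208,  0.08393086, -0.55510263],
       [-0.08393511,  0.02916756,  0.99604425, -1.05984872],
       [ 0.        ,  0.        ,  0.        ,  1.        ]])}
{'clock': 0.1, 'joint_pos': array([-4.73185485e+01,  2.05882260e+01,  6.39387987e-01, -1.84317796e-02,
       -7.01350444e+01, -1.65054439e+01]), 'qvel': array([-0.07511233, -0.13427975,  0.18446966,  0.09190556,  0.05075966,
        0.02453102]), 'tau': array([-1.87337064e-03, -5.84162343e+01,  2.93749487e+01,  7.01556802e+00,
        1.01473005e-02, -7.04606600e-05]), 'tool_pos': array([ 0.29755291, -0.60542771,  0.24450683]), 'orientation': array([  4.83529558,  89.91434603, 121.00502726]), 'force': array([0.26514948, 0.28192182, 0.38201256]), 'moment': array([ 0.01264521, -0.0007365 ,  0.01082054]), 'opening': 0.0874713395946846}
```

View pics/st0.png

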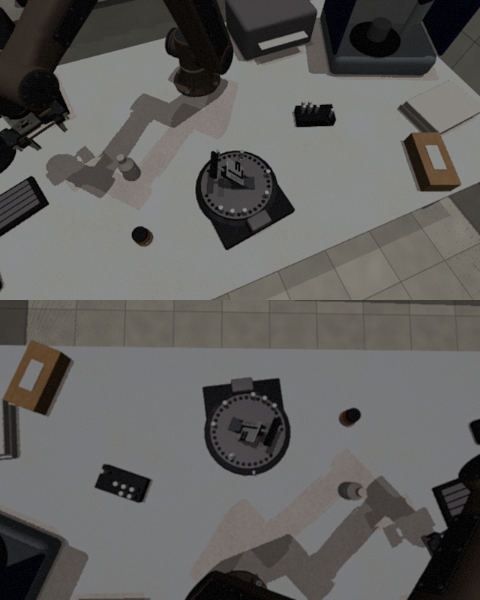

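The sampler shows at about (315,250) in the scene view and (328,172) in the top view. The gauge in the top view leans to the right (world -y), so I will crop in closer.

```bash
python3 - <<'E'
from h import *
a=load('s0');b=load('t0')
g=lambda x:(255*(x/255.)**.5).astype(np.uint8)
A=cv2.resize(g(a['frame'][190:340,245:400]),None,fx=3.8,fy=3.8,interpolation=cv2.INTER_CUBIC)
B=cv2.resize(g(b['frame'][95:245,260:400]),None,fx=3.8,fy=3.8,interpolation=cv2.INTER_CUBIC)
im=np.hstack([A,B]);print(im.shape, A.shape);
im=cv2.resize(im,(800,int(im.shape[0]*800/im.shape[1])));print(im.shape)
cv2.imwrite('pics/c0.png',im)
E
```

```text
(570, 1121, 3) (570, 589, 3)
(406, 800, 3)
```

View pics/c0.png

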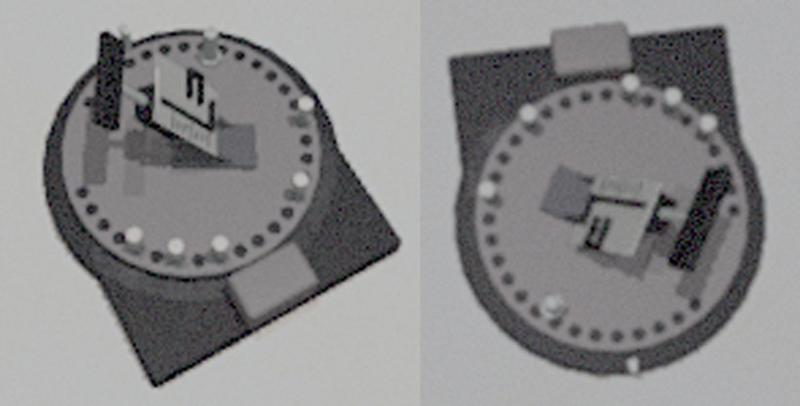

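The crop shows the following:
- **Top view (right half):** the fin is at crop (633,360), the peg at (553,303) and the T-handle centre at (700,218).
- **Scene view (left half):** the peg is at (210,40) and the handle at (110,80).

Next I fit the model to these points.

```bash
cat >> h.py <<'E'
def tri(obs):
    A=0;b=0
    for s,u,v in obs:
        o,d=ray(s,u,v); d=d/np.linalg.norm(d); M=np.eye(3)-np.outer(d,d); A=A+M; b=b+M@o
    p=np.linalg.solve(A,b); return p
E
python3 - <<'E'
from h import *
a=load('s0');b=load('t0');k=3.8*800/1121
S=lambda u,v:(a,245+u/k,190+v/k); T=lambda u,v:(b,260+(u-589*800/1121)/k,95+v/k)
for n,(p,q) in dict(peg=((210,38),(553,302)),grip=((110,80),(700,218))).items(): print(n,tri([S(*p),T(*q)]))
fin=atz(*T(633,362),.076);print('fin',fin)
L=atz(*T(475,215),.055);Rr=atz(*T(748,215),.055);bo=atz(*T(612,350),.055);to=atz(*T(612,80),.055)
print(L,Rr,bo,to)
c=np.array([(bo[0]+to[0])/2,(L[1]+Rr[1])/2]);print('c',c)
d=fin[:2]-c;print(np.linalg.norm(d),np.degrees(np.arctan2(*d[::-1])))
bc=[atz(*T(*q),.03) for q in ((450,60),(723,28))];print(bc); e=bc[0]-bc[1];print('back edge dir',np.degrees(np.arctan2(e[1],e[0])))
print('peg z115',atz(*T(553,302),.115),atz(*S(210,38),.115))
for n,p in dict(rack=(b,123/.75,183/.75),bottle=(b,351/.75,191/.75),jar=(b,350/.75,116/.75)).items(): print(n,atz(*p,.05))
E
```

```text
peg [0.53973896 0.02833684 0.09983336]
grip [ 0.60469173 -0.10031687  0.21216621]
fin [ 0.48161271 -0.0520767   0.076     ]
[0.63117134 0.10675235 0.055     ] [ 0.63216968 -0.17208033  0.055     ] [ 0.49406801 -0.03229089  0.055     ] [ 0.77234376 -0.03298442  0.055     ]
c [ 0.63320589 -0.03266399]
0.15283109670795703 -172.7025365278277
[array([0.79992864, 0.13658615, 0.03      ]), array([ 0.83710421, -0.15255234,  0.03      ])]
back edge dir 97.3265278304529
peg z115 [0.53809129 0.02667048 0.115     ] [0.548045   0.02664735 0.115     ]
rack [0.44047371 0.41870859 0.05      ]
bottle [ 0.40972916 -0.41174489  0.05      ]
jar [ 0.68975172 -0.41717472  0.05      ]
```

```bash
cat >> h.py <<'E'
def to(p=None,phi=None):
    o=get_obs(); M=R.from_euler('xyz',o['orientation'],degrees=True).as_matrix(); P=o['tool_pos']
    ph=np.degrees(np.arctan2(M[1,2],M[0,2]))
    print('t',o['clock'],'P',P.round(4),'phi',ph.round(2),'x',M[:,0].round(3),'F',o['force'].round(1),'op',round(o['opening']*1e3,1),'q',o['joint_pos'].round(0))
    if p is not None: print('shift mm',(M.T@(np.array(p)-P)*1e3).round(1))
    if phi is not None: print('turn',(-((phi-ph+90)%180-90)).round(1))
C=np.array([.6332,-.0327])
def pegp(carousel_deg,z=.11):
    a=np.radians(-172.7+carousel_deg-100); return [*(C+.112*np.array([np.cos(a),np.sin(a)])),z]
E
python3 -c "
from h import *
print(pegp(60),pegp(0)); to([.54,.028,.30],57)"
```

```text
[np.float64(0.5389507924221257), np.float64(0.027806915893497354), 0.11] [np.float64(0.6384759224794799), np.float64(0.07917566599574064), 0.11]
t 0.1 P [ 0.2976 -0.6054  0.2445] phi 116.17 x [-0.001  0.001 -1.   ] F [0.3 0.3 0.4] op 87.5 q [-47.  21.   1.  -0. -70. -17.]
shift mm [ -54.9 -496.9  461.7]
turn 59.2
```

Request:
arm_command:
  commands: [-30,-35,32,0,100,-10,-45,42,0,100,-10,-45,42,0,100,-5,-45,42,0,100,0,-45,42,0,100]

```text
clock: 0.72
tool_pos: [0.4028, -0.328, 0.2974]
orientation: [14.3, 89.5, 130.1]
force: [1.4, -0.9, 0.1]
opening: 0.0876
```

Request:
arm_command:
  commands: [0,-45,42,0,100,0,-45,42,0,100,0,-45,42,0,60,0,-45,42,0,60,0,-45,42,0,60]

```text
clock: 1.35
tool_pos: [0.5133, -0.0355, 0.2988]
orientation: [5.5, 89.5, 121.3]
force: [1.0, -0.2, 0.5]
opening: 0.0631
```

Request:
arm_command:
  commands: [0,0,0,10,60,0,0,0,10,60,0,0,0,10,60,0,0,0,10,60,0,0,0,10,60]

```text
clock: 1.98
tool_pos: [0.5135, -0.03, 0.2965]
orientation: [77.4, 89.4, 142.1]
force: [-0.2, 0.3, -0.4]
opening: 0.0526
```

```bash
python3 -c "
from h import *
to(pegp(60,.28),57)"
```

```text
t 1.975 P [ 0.5135 -0.03    0.2965] phi 64.69 x [-0.008  0.007 -1.   ] F [-0.2  0.3 -0.4] op 52.6 q [  18.    4.  -14.   -1.  -73. -133.]
shift mm [16.6  1.5 63.1]
turn 7.7
```

Request:
arm_command:
  commands: [0,0,30,-10.5,60,0,0,30,-10.5,60,0,0,0,-10.5,60,0,0,0,-10.5,60,0,0,0,-10.5,60]

```text
clock: 2.6
tool_pos: [0.5334, 0.0279, 0.2948]
orientation: [35.0, 89.2, 153.0]
force: [0.0, -0.3, 0.2]
opening: 0.0526
```

Request:
arm_command:
  commands: [0,0,0,-10.5,60,0,0,0,-10.5,60,0,0,0,-10.5,60,0,0,0,-10.5,60,0,0,0,-10.5,60]

```text
clock: 3.22
tool_pos: [0.532, 0.0278, 0.2928]
orientation: [-10.9, 89.0, 160.9]
force: [0.0, -0.5, -0.1]
opening: 0.0526
```

Request:
arm_command:
  commands: [0,0,0,-10.5,60,0,0,0,-10.5,60,0,0,0,-10.5,60,0,0,0,-10.5,60,0,0,0,-10.5,60]

```text
clock: 3.85
tool_pos: [0.5307, 0.0277, 0.2909]
orientation: [-59.8, 88.8, 165.7]
force: [-0.3, -0.0, 0.2]
opening: 0.0527
```

```bash
python3 - <<'E'
from h import *
to(pegp(60,.28),57)
s=snap('wrist','w1'); print(proj(s,pegp(60,.115)))
g=(255*(s['frame']/255.)**.5).astype(np.uint8); cv2.imwrite('pics/w1g.png',g)
E
```

```text
t 3.85 P [0.5307 0.0277 0.2909] phi -134.5 x [-0.02   0.005 -1.   ] F [-0.3 -0.   0.2] op 52.7 q [ 24.   6. -12.  -1. -73.  22.]
shift mm [10.7  6.  -6. ]
turn -11.5
[[309.71028147 173.18782226]]
```

View pics/w1g.png

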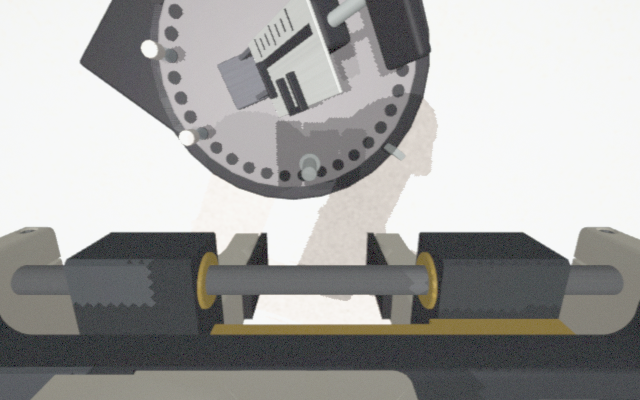

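```bash
python3 - <<'E'
from h import *
s=load('w1'); p=pegp(60,.115)
print(f(s), proj(s,[p,[p[0],p[1],.055],[p[0]+.008,p[1],.115],[.6332-.156*np.cos(np.radians(7.3)),-.0327-.156*np.sin(np.radians(7.3)),.076]]))
g=(255*(s['frame']/255.)**.5).astype(np.uint8)[130:210,270:420]; cv2.imwrite('pics/w1c.png',cv2.resize(g,None,fx=5,fy=5,interpolation=cv2.INTER_CUBIC))
E
```

```text
319.98765362776277 [[309.71028147 173.18782226]
 [310.25532199 162.13884895]
 [304.05014479 167.59596974]
 [399.83063207 153.75820467]]
```

View pics/w1c.png

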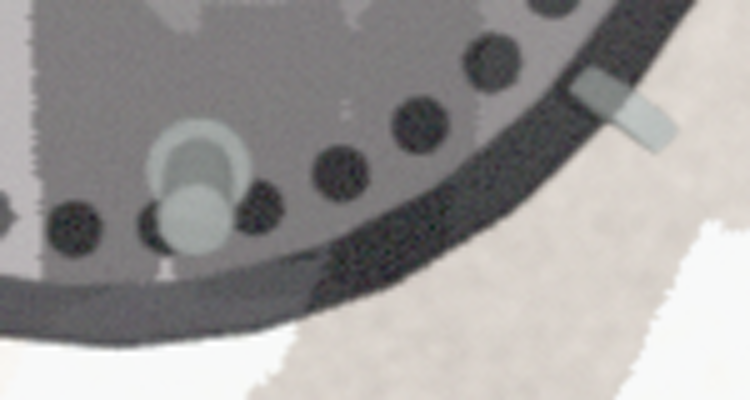

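The peg top is at (309,174), against a predicted (309.7,173), so the pose estimate holds. Next I descend over the peg.

Request:
arm_command:
  commands: [0,6,-6,-10.5,60,40,0,0,0,60,50,0,0,0,60,0,0,0,0,60]

```text
clock: 4.4
tool_pos: [0.5374, 0.0282, 0.1989]
orientation: [-70.8, 88.8, 164.7]
force: [0.3, 0.4, 0.9]
opening: 0.0522
```

```bash
python3 -c "
from h import *
to(pegp(60,.11),57)"
```

```text
t 4.4 P [0.5374 0.0282 0.1989] phi -124.44 x [-0.02   0.005 -1.   ] F [0.3 0.4 0.9] op 52.2 q [ 23.  10. -19.  -1. -61.  33.]
shift mm [88.9  3.2 -1.1]
turn -1.4
```

Request:
arm_command:
  commands: [45,3,0,-1.5,60,42,0,0,0,60,0,0,0,0,26,0,0,0,0,26,0,0,0,0,26]

```text
clock: 5.03
tool_pos: [0.5456, 0.0286, 0.1213]
orientation: [-105.9, 89.5, 131.0]
force: [-0.5, -0.2, -1.0]
opening: 0.0282
```

```bash
python3 -c "
from h import *
to(pegp(60,.11),57)"
```

```text
t 5.025 P [0.5456 0.0286 0.1213] phi -123.12 x [-0.006  0.007 -1.   ] F [-0.5 -0.2 -1. ] op 28.2 q [ 23.  15. -24.  -1. -50.  34.]
shift mm [11.3 -5.   4.4]
turn -0.1
```

Request:
arm_command:
  commands: [9,-5,4,0,26,0,0,-7,3,26,0,0.6,-11,6,26,0,0.6,-11,6,26,0,0.6,-11,6,26]

```text
clock: 5.65
tool_pos: [0.5619, 0.054, 0.1136]
orientation: [-56.6, 89.4, 158.5]
force: [-2.1, -1.0, 1.4]
opening: 0.0229
```

```bash
python3 -c "
from h import *
to(pegp(36,.11),57-24)"
```

```text
t 5.65 P [0.5619 0.054  0.1136] phi -144.88 x [-0.01   0.004 -1.   ] F [-2.1 -1.   1.4] op 22.9 q [ 25.  18. -23.  -1. -50.  10.]
shift mm [  3.5   0.  -12. ]
turn 2.1
```

Request:
arm_command:
  commands: [2,0,-12,5,26,0,0.6,-12,6,26,0,0.6,-12,6,26,0,0.6,-12,6,26,0,0.6,-12,6,26]

```text
clock: 6.28
tool_pos: [0.6109, 0.0749, 0.1105]
orientation: [-13.2, 88.8, 171.8]
force: [-3.3, 1.9, 2.5]
opening: 0.0225
```

```bash
python3 -c "
from h import *
to(pegp(0,.11),-3)
o=get_obs()['tool_pos'][:2]-C; print(np.degrees(np.arctan2(o[1],o[0])),np.hypot(*o))"
```

```text
t 6.275 P [0.6109 0.0749 0.1105] phi -174.98 x [-0.02   0.003 -1.   ] F [-3.3  1.9  2.5] op 22.5 q [ 25.  22. -16.  -1. -53. -19.]
shift mm [  0.   -1.8 -27.8]
turn 8.0
101.70359421907786 0.1099256026368179
```

Request:
arm_command:
  commands: [0,-1,-11,4,26,0,0,-11,4,26,0,0,-7,0,26,0,0,0,0,26]

```text
clock: 6.78
tool_pos: [0.6385, 0.0768, 0.11]
orientation: [-5.0, 88.7, 171.8]
force: [-0.3, 0.2, -0.2]
opening: 0.0226
```

```bash
python3 - <<'E'
from h import *
to(pegp(0,.11),-3)
o=get_obs()['tool_pos'][:2]-C; print(np.degrees(np.arctan2(o[1],o[0])),np.hypot(*o))
a=snap('scene','s2'); b=snap('top','t2')
g=lambda x:(255*(x/255.)**.5).astype(np.uint8)
im=np.hstack([cv2.resize(g(q),None,fx=2.7,fy=2.7,interpolation=cv2.INTER_CUBIC) for q in (a['frame'][180:330,245:395],b['frame'][95:245,260:400])]);print(im.shape)
cv2.imwrite('pics/c2.png',im)
E
```

```text
t 6.775 P [0.6385 0.0768 0.11  ] phi 176.78 x [-0.022  0.003 -1.   ] F [-0.3  0.2 -0.2] op 22.6 q [ 24.  25. -12.  -1. -55. -27.]
shift mm [ 0.  -2.4  0.2]
turn -0.2
87.21739393769656 0.1096339047673425
(405, 783, 3)
```

View pics/c2.png

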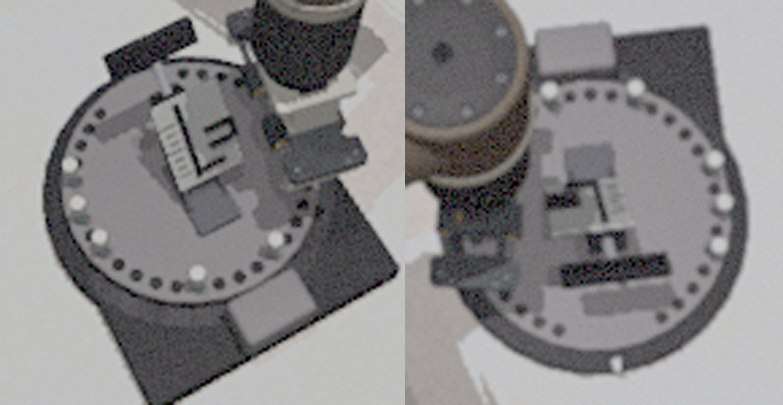

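The carousel looks seated, with the gauge over the fin: handle at crop (615,270) and fin at (617,362). The force is about 0. Now I lift clear and move above the handle.

Request:
arm_command:
  commands: [-40,0,0,0,50,-50,0,0,0,60,-50,0,0,0,60,-50,0,0,0,60,0,0,0,-10,60]

```text
clock: 7.5
tool_pos: [0.6402, 0.0755, 0.3059]
orientation: [-12.9, 88.6, 174.2]
force: [0.1, -0.3, -1.0]
opening: 0.052
```

```bash
python3 - <<'E'
from h import *
to([.5606,-.042,.30],7.3)
b=snap('top','t3'); a=snap('scene','s3')
g=lambda x:(255*(x/255.)**.5).astype(np.uint8)
im=np.hstack([cv2.resize(g(q),None,fx=4,fy=4,interpolation=cv2.INTER_CUBIC) for q in (a['frame'][180:290,255:355],b['frame'][140:250,290:390])]);print(im.shape)
cv2.imwrite('pics/c3.png',im)
E
```

```text
t 7.5 P [0.6402 0.0755 0.3059] phi -172.85 x [-0.024  0.002 -1.   ] F [ 0.1 -0.3 -1. ] op 52.0 q [ 24.  17.   3.  -1. -78. -16.]
shift mm [  7.5 106.8  93.4]
turn -0.1
(440, 800, 3)
```

View pics/c3.png

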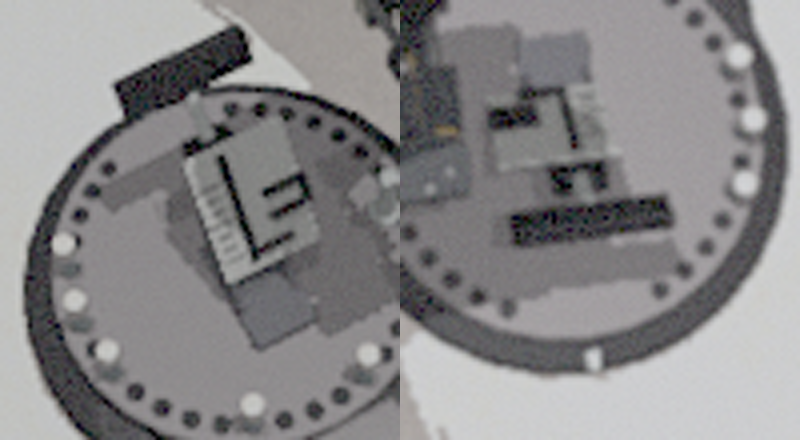

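The plate reads well enough to see the pointer low at crop (277,245) and the U marker at about (290,194), roughly 30 mm above it. A wrist picture from here should show it larger.

```bash
cat >> h.py <<'E'
psi=np.radians(-172.7)
er=np.array([np.cos(psi),np.sin(psi),0]); ey=np.array([-np.sin(psi),np.cos(psi),0]); ez=np.array([0,0,1.])
G=np.array([*C,.212])+.073*er
az=np.sin(np.radians(35))*er+np.cos(np.radians(35))*ez
ax=-np.cos(np.radians(35))*er+np.sin(np.radians(35))*ez
def gp(x,y,z): return G+az*(z-.192)+ax*x+np.cross(az,ax)*y
E
python3 - <<'E'
from h import *
s=snap('wrist','w3'); T=np.linalg.inv(s['world_to_cam']); print(T[:3,3],-T[:3,2])
P=[gp(.015,0,z) for z in (.03,.14)]+[G]
print(proj(s,P)); print(get_obs()['tool_pos'])
cv2.imwrite('pics/w3g.png',(255*(s['frame']/255.)**.5).astype(np.uint8))
E
```

```text
[0.65187395 0.00305319 0.44075917] [-0.06241892  0.27260759 -0.96009842]
[[297.66117282  71.39338769]
 [377.04036778  59.48452564]
 [450.68044985  52.54190377]]
[0.63821057 0.07538533 0.30050458]
```

View pics/w3g.png

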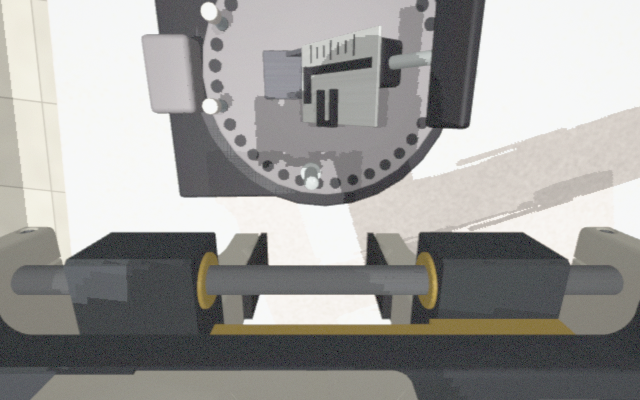

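Pointer near (306,88), tabs at about (321,107) and (333,105). I go lower and further back for a squarer view of the plate.

Request:
arm_command:
  commands: [0,16,-30,0,60,30,16,-30,0,60,45,0,0,0,60,40,0,0,0,60,0,0,0,0,60]

```text
clock: 8.28
tool_pos: [0.6963, 0.0493, 0.1754]
orientation: [-3.8, 87.7, -178.1]
force: [-0.2, -0.1, 0.0]
opening: 0.0526
```

```bash
python3 - <<'E'
from h import *
to([.70,.05,.18],7.3)
s=snap('wrist','w4')
P=np.array([gp(.015,0,z) for z in (.03,.14)]+[gp(0,0,.177)]); p=proj(s,P); print(p)
m=p[:2].mean(0).astype(int); x0=max(m[0]-100,0); y0=max(m[1]-80,0); print(x0,y0)
g=(255*(s['frame']/255.)**.5).astype(np.uint8)[y0:y0+150,x0:x0+200]
cv2.imwrite('pics/w4c.png',cv2.resize(g,None,fx=4,fy=4,interpolation=cv2.INTER_CUBIC))
E
```

```text
t 8.275 P [0.6963 0.0493 0.1754] phi -174.35 x [-0.039 -0.001 -0.999] F [-0.2 -0.1  0. ] op 52.6 q [ 20.  27.   1.  -1. -67. -14.]
shift mm [-4.8 -0.4 -3.6]
turn -1.6
[[368.44396401 103.74543394]
 [559.55477995  98.08580664]
 [697.5312455   94.00316662]]
363 20
```

View pics/w4c.png

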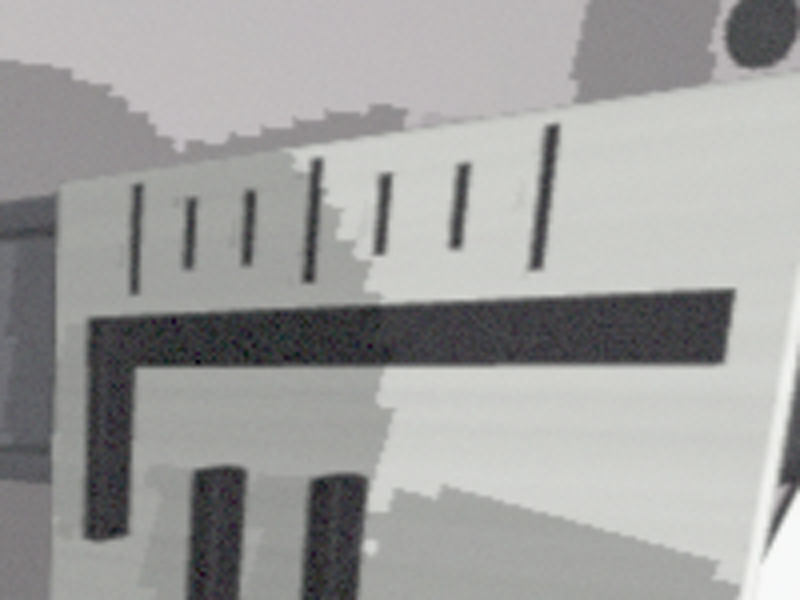

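The view is clear in the crop: the ticks, the pointer bar at x about 108, and the tabs at x about 217 and 337 (y 530). I convert these pixels to gauge coordinates.

```bash
python3 - <<'E'
from h import *
s=load('w4'); ay=np.cross(az,ax)
def onplane(u,v,x):
    o,d=ray(s,363+u/4,20+v/4); q=gp(x,0,0); t=((q-o)@ax)/(d@ax); p=o+t*d-gp(0,0,0); return (np.array([p@ay,p@az])*1e3).round(1)
T=np.linalg.inv(s['world_to_cam']);c=T[:3,3]-gp(0,0,0);print('cam in gauge x,y,z',c@ax,c@ay,c@az)
for x in (.015,.02):
  print(x)
  for n,p in dict(t0=(135,290),t10=(188,268),t20=(247,265),t30=(310,282),t40=(380,252),t50=(455,247),t60=(537,268),ptrL=(88,450),ptrR=(132,450),ptrLb=(84,535),ptrRb=(128,535),tab1L=(190,530),tab1R=(243,530),tab2L=(307,530),tab2R=(362,530),slotT=(700,292),slotB=(700,362),plateL=(57,400),plateR=(770,500),p_end=(105,540),tab_end=(217,468)).items(): print(n,onplane(*p,x),end=' ')
  print()
E
```

```text
cam in gauge x,y,z 0.18133804850859042 1.3138318495763897e-05 0.19020674657048714
0.015
t0 [-6.2 54. ] t10 [-8.9 63.7] t20 [-8.7 73.9] t30 [-5.9 84.1] t40 [-9.1 94. ] t50 [ -9.  103.9] t60 [ -5.9 114.1] ptrL [18.6 45.5] ptrR [18.2 54.6] ptrLb [32.8 45.2] ptrRb [31.9 54.5] tab1L [29.9 66.6] tab1R [29. 76.] tab2L [28.  86.6] tab2R [27.2 94.9] slotT [ -2.4 131.7] slotB [  5.  132.8] plateL [10.7 38.4] plateR [ 19.5 141.5] p_end [33.2 49.7] tab_end [20.1 70.8] 
0.02
t0 [-6.  58.1] t10 [-8.6 67.5] t20 [-8.4 77.4] t30 [-5.7 87.3] t40 [-8.8 96.9] t50 [ -8.7 106.5] t60 [ -5.7 116.4] ptrL [18.1 49.8] ptrR [17.7 58.7] ptrLb [31.8 49.5] ptrRb [30.9 58.6] tab1L [29.  70.3] tab1R [28.1 79.5] tab2L [27.1 89.7] tab2R [26.4 97.8] slotT [ -2.3 133.5] slotB [  4.8 134.5] plateL [10.4 42.9] plateR [ 18.9 143. ] p_end [32.2 54. ] tab_end [19.5 74.4]
```

The measurements agree: ticks come out 10.0 mm apart, the pointer is at 0 and the marker gap is centred at about 30.5 mm. Next I go above the handle.

Request:
arm_command:
  commands: [-62,0,0,0,60,-62,0,0,0,60,0,25,40,0,60,0,25,40,0,60,0,25,40,-1.6,60]

```text
clock: 8.95
tool_pos: [0.5917, -0.0369, 0.3203]
orientation: [-2.0, 88.7, -174.9]
force: [-0.2, -0.8, 1.2]
opening: 0.0527
```

```bash
python3 -c "
from h import *
print(G); to(G+[.0,0,.09],7.3)"
```

```text
[ 0.56079171 -0.04197572  0.212     ]
t 8.95 P [ 0.5917 -0.0369  0.3203] phi -172.93 x [-0.023 -0.002 -1.   ] F [-0.2 -0.8  1.2] op 52.7 q [ 15.  11.  -2.  -0. -78.  -8.]
shift mm [19.   1.3 30.9]
turn -0.2
```

Request:
arm_command:
  commands: [0,1,29,0,60,15,0,0,0,60,0,0,0,0,60]

```text
clock: 9.32
tool_pos: [0.5613, -0.0434, 0.3141]
orientation: [-3.7, 89.4, -176.9]
force: [0.8, -0.0, -0.6]
opening: 0.0524
```

```bash
python3 - <<'E'
from h import *
to(G+[.0015,0,.0],7.3)
s=snap('wrist','w5')
c=[gp(x,y,z) for x in(-.006,.006) for y in (-.048,.048) for z in(.177,.207)]
p=proj(s,c);print(p.round(0))
g=(255*(s['frame']/255.)**.5).astype(np.uint8)
for q in p: cv2.circle(g,tuple(int(v) for v in q),2,(0,0,255),-1)
cv2.imwrite('pics/w5g.png',g)
E
```

```text
t 9.325 P [ 0.5613 -0.0434  0.3141] phi -173.19 x [-0.01  -0.001 -1.   ] F [ 0.8 -0.  -0.6] op 52.4 q [ 15.   8.  -7.  -0. -76.  -9.]
shift mm [102.1  -1.3  -2.2]
turn -0.5
[[311. 141.]
 [334. 144.]
 [312. 251.]
 [334. 264.]
 [298. 142.]
 [321. 145.]
 [301. 255.]
 [322. 269.]]
```

View pics/w5g.png

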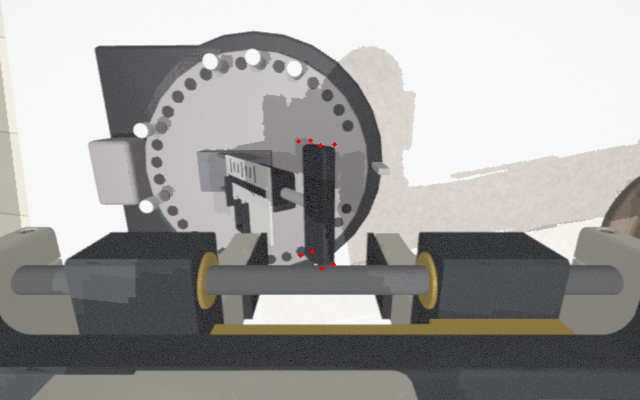

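The projected handle corners match the picture within about 3 px. Descending over the handle.

Request:
arm_command:
  commands: [40,-1,0,0,60,40,0,0,0,60,0,0,0,0,60]

```text
clock: 9.75
tool_pos: [0.5649, -0.0415, 0.2353]
orientation: [8.1, 89.7, -165.0]
force: [-0.5, -0.2, 1.1]
opening: 0.0523
```

```bash
python3 -c "
from h import *
to(G+[.001,0,0.001],7.3)"
```

```text
t 9.75 P [ 0.5649 -0.0415  0.2353] phi -173.15 x [-0.006 -0.002 -1.   ] F [-0.5 -0.2  1.1] op 52.3 q [ 16.  11. -14.  -0. -65.  -9.]
shift mm [22.3  0.1  3. ]
turn -0.5
```

Request:
arm_command:
  commands: [19,0,4,0,60,0,0,0,0,42,0,0,0,0,42,0,0,0,0,36,0,0,0,0,36]

```text
clock: 10.38
tool_pos: [0.5618, -0.0419, 0.2215]
orientation: [16.3, 89.5, -156.8]
force: [-3.4, -0.4, -1.5]
opening: 0.0315
```

```bash
python3 -c "
from h import *
to(G+[.001,0,0.001],7.3)"
```

```text
t 10.375 P [ 0.5618 -0.0419  0.2215] phi -173.13 x [-0.008 -0.003 -1.   ] F [-3.4 -0.4 -1.5] op 31.5 q [ 16.  11. -15.   0. -64.  -9.]
shift mm [ 8.5  0.  -0. ]
turn -0.4
```

Request:
arm_command:
  commands: [0,0,2,0,40,9,0,1,0,40,0,0,0,0,40]

```text
clock: 10.75
tool_pos: [0.5607, -0.0421, 0.2144]
orientation: [42.3, 89.8, -130.8]
force: [-1.0, 0.3, 0.9]
opening: 0.0347
```

```bash
python3 -c "
from h import *
to(G+[-.0005,0,0.001],7.3)"
```

```text
t 10.75 P [ 0.5607 -0.0421  0.2144] phi -173.1 x [-0.002 -0.003 -1.   ] F [-1.   0.3  0.9] op 34.7 q [ 16.  11. -16.   0. -63.  -9.]
shift mm [ 1.4 -0.2  0.4]
turn -0.4
```

Request:
arm_command:
  commands: [0,0,1,0,35,0,0,0,0,33,0,0,0,0,32,0,0,0,0,31]

```text
clock: 11.25
tool_pos: [0.5606, -0.0421, 0.2149]
orientation: [68.9, 89.8, -104.2]
force: [-0.6, -1.0, 0.1]
opening: 0.0275
```

```bash
python3 -c "
from h import *
to(G+[-.001,0,0.001],7.3)"
```

```text
t 11.25 P [ 0.5606 -0.0421  0.2149] phi -173.1 x [-0.001 -0.003 -1.   ] F [-0.6 -1.   0.1] op 27.5 q [ 16.  11. -16.   0. -62.  -9.]
shift mm [ 1.9 -0.2  0.8]
turn -0.4
```

Request:
arm_command:
  commands: [0,0,0,0,28,0,0,0,0,24,0,0,0,0,15]

```text
clock: 11.62
tool_pos: [0.5605, -0.0422, 0.215]
orientation: [73.8, 89.9, -99.4]
force: [-1.0, -0.1, -1.0]
opening: 0.0274
```

```bash
python3 -c "
from h import *
to(G+[-.001,0,0.001],7.3); print(get_obs()['moment'])"
```

```text
t 11.625 P [ 0.5605 -0.0422  0.215 ] phi -173.11 x [-0.    -0.003 -1.   ] F [-1.  -0.1 -1. ] op 27.4 q [ 16.  11. -16.   0. -62.  -9.]
shift mm [ 2.  -0.3  0.7]
turn -0.4
[-0.00427238 -0.35895076 -0.08440858]
```

The handle is gripped at 27.4 mm opening with little force. I pull along the stem in small steps.

Request:
arm_command:
  commands: [-4.1,0,2.9,0,10,-4.1,0,2.9,0,10,-4.1,0,2.9,0,10]

```text
clock: 12.0
tool_pos: [0.5522, -0.0431, 0.2268]
orientation: [91.1, 89.9, -82.1]
force: [3.9, -0.8, -6.3]
opening: 0.0274
```

```bash
cat >> h.py <<'E'
P0=np.array([.5605,-.0422,.2150])
def pull(target):
    d=get_obs()['tool_pos']-P0; to(P0+az*target,7.3); print('pull mm: axial %.1f radial-perp %.1f y %.1f'%tuple(1e3*np.array([d@az,d@ax,d@ey])), get_obs()['moment'].round(2))
E
python3 -c "
from h import *
pull(.0305)"
```

```text
t 12.0 P [ 0.5522 -0.0431  0.2268] phi -173.12 x [ 0.    -0.002 -1.   ] F [ 3.9 -0.8 -6.3] op 27.4 q [ 16.  10. -16.   0. -64.  -9.]
shift mm [-13.2   0.3   9.2]
turn -0.4
pull mm: axial 14.4 radial-perp -0.0 y -0.2 [-0.44 -2.1  -0.  ]
```

Request:
arm_command:
  commands: [-4.1,0,2.9,0,10,-4.1,0,2.9,0,10,-1.5,0,1,0,10,0,0,0,0,10]

```text
clock: 12.5
tool_pos: [0.545, -0.044, 0.2373]
orientation: [111.7, 89.9, -61.4]
force: [3.4, -2.4, -7.6]
opening: 0.0276
```

```bash
python3 - <<'E'
from h import *
pull(.0305)
a=snap('scene','s6'); s=snap('wrist','w6')
g=lambda x:(255*(x/255.)**.5).astype(np.uint8)
p=proj(a,gp(.015,0,.085))[0].astype(int);q=proj(s,gp(.015,.0,.085))[0].astype(int);print(p,q)
A=cv2.resize(g(a['frame'][p[1]-37:p[1]+38,p[0]-32:p[0]+33]),None,fx=6,fy=6,interpolation=cv2.INTER_CUBIC)
B=cv2.resize(g(s['frame'][q[1]-37:q[1]+38,q[0]-32:q[0]+33]),(390,450),interpolation=cv2.INTER_CUBIC)
cv2.imwrite('pics/c6.png',np.hstack([A,B]))
E
```

```text
t 12.5 P [ 0.545  -0.044   0.2373] phi -173.13 x [ 0.001 -0.002 -1.   ] F [ 3.4 -2.4 -7.6] op 27.6 q [ 16.   9. -16.   0. -65.  -9.]
shift mm [-2.7  0.2  1.9]
turn -0.4
pull mm: axial 27.2 radial-perp 0.0 y -0.2 [-0.51 -2.06 -0.07]
[314 233] [204 202]
```

View pics/c6.png

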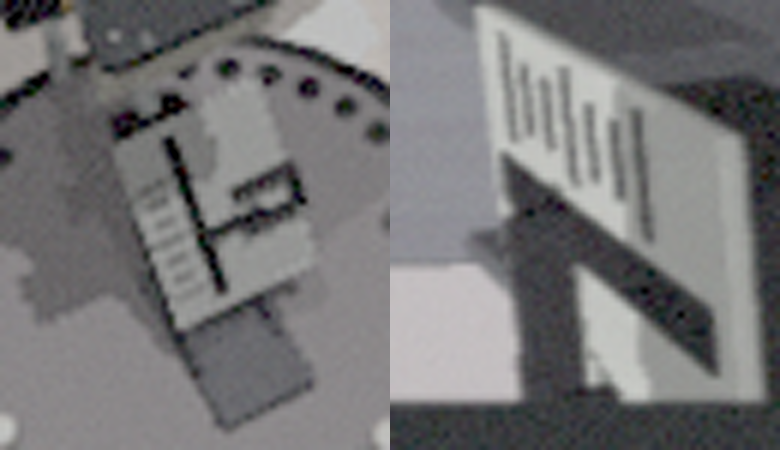

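Scene crop: the pointer bar now runs from (205,238) to about (260,218), and the upper tab is at (235,190)–(290,177). I convert these to scale values and compare with the earlier picture.

```bash
python3 - <<'E'
from h import *
ay=np.cross(az,ax)
def onp(s,u,v,x):
    o,d=ray(s,u,v); q=gp(x,0,0); t=((q-o)@ax)/(d@ax); p=o+t*d-gp(0,0,0); return (np.array([p@ay,p@az])*1e3).round(1)
a=load('s6');b=load('s3')
for n,(u,v) in dict(t0=(187,295),t60=(150,187),ptrroot=(215,235),ptr=(235,228),ptr2=(255,220),tabU=(265,183),tabU2=(240,192),tabL=(290,206),slottop=(168,142),slotbot=(222,290),plateBot=(180,328)).items(): print(n,onp(a,282+u/6,196+v/6,.019))
print('s3')
for n,(u,v) in dict(ptr=(277,245),tabU=(290,184),tabL=(292,203),slottop=(222,160),slotbot=(262,255)).items(): print(n,onp(b,255+u/4,180+v/4,.019))
# intensity profiles along gauge z at several y
for nm,s in (('s3',b),('s6',a)):
  gr=cv2.cvtColor(s['frame'],cv2.COLOR_BGR2GRAY).astype(np.float32)
  for y in (.008,.012,.017,.024):
    uv=proj(s,[gp(.019,y,z/1000) for z in range(40,112,3)]).astype(np.float32)
    print(nm,y,cv2.remap(gr,uv[:,0],uv[:,1],cv2.INTER_LINEAR).ravel().astype(int))
print(list(range(40,112,3)))
E
```

```text
t0 [-14.9  53.8]
t60 [-13.7 114.8]
ptrroot [ 7.1 76.3]
ptr [17.1 74.7]
ptr2 [27.4 73.7]
tabU [37.5 89.3]
tabU2 [24.9 91. ]
tabL [45.4 71.8]
slottop [  1.  131.7]
slotbot [ 1.5 47.4]
plateBot [-23.3  39.2]
s3
ptr [18.6 48.6]
tabU [41.6 88.8]
tabL [38.6 74.1]
slottop [  2.  130.1]
slotbot [ 6.1 46.8]
s3 0.008 [61 80 69 39 10 27 57 63 63 65 66 62 65 65 65 67 67 64 64 68 65 64 68 65]
s3 0.012 [58 78 64 34 14 16 44 65 67 70 66 67 68 68 68 66 66 69 66 69 69 67 67 67]
s3 0.017 [64 87 75 41 18 24 45 65 68 70 66 59 57 61 68 68 70 67 62 64 68 69 69 69]
s3 0.024 [46 58 57 40 17 20 41 63 64 49 25 10 17 42 57 55 36 16  3 34 63 69 70 71]
s6 0.008 [55 82 88 86 81 83 86 83 83 84 76 57 33 10 40 77 90 84 83 88 82 83 76 59]
s6 0.012 [58 84 86 87 87 87 87 86 88 87 85 66 32 12 35 76 88 88 87 88 88 83 69 54]
s6 0.017 [62 86 89 88 88 87 87 90 81 76 72 55 30 10 31 69 76 80 78 80 87 90 87 75]
s6 0.024 [67 87 85 87 87 87 87 88 84 61 23 13  7 10 40 56 39 22 14 48 82 91 89 88]
[40, 43, 46, 49, 52, 55, 58, 61, 64, 67, 70, 73, 76, 79, 82, 85, 88, 91, 94, 97, 100, 103, 106, 109]
```

The intensity profiles place the pointer at 26 mm and the marker gap centre at about 30.6 mm. About 4 mm of pull remains.

Request:
arm_command:
  commands: [-2.9,0,2,0,10,0,0,0,0,10]

```text
clock: 12.85
tool_pos: [0.5432, -0.0442, 0.2399]
orientation: [102.5, 89.9, -70.6]
force: [3.1, -0.6, -7.0]
opening: 0.0271
```

```bash
cat > prof.py <<'E'
from h import *
import sys
s=snap('scene',sys.argv[1]); gr=cv2.cvtColor(s['frame'],cv2.COLOR_BGR2GRAY).astype(np.float32)
zs=np.arange(40,112,.5)
for y in (.008,.011,.014,.024):
    uv=proj(s,[gp(.019,y,z/1000) for z in zs]).astype(np.float32); v=cv2.remap(gr,uv[:,0],uv[:,1],cv2.INTER_LINEAR).ravel()
    m=[i for i in range(1,len(v)-1) if v[i]<35 and v[i]==v[max(0,i-6):i+7].min()]
    print(y,'dark at',zs[m],v[m])
E
python3 -c "
from h import *
pull(.031)"; python3 prof.py s7
```

```text
t 12.85 P [ 0.5432 -0.0442  0.2399] phi -173.13 x [ 0.001 -0.002 -1.   ] F [ 3.1 -0.6 -7. ] op 27.1 q [ 16.   9. -16.   0. -65.  -9.]
shift mm [-0.5  0.2  0.3]
turn -0.4
pull mm: axial 30.4 radial-perp 0.0 y -0.2 [-0.5  -1.95 -0.03]
0.008 dark at [83.] [18.419922]
0.011 dark at [84.] [17.732422]
0.014 dark at [83.] [9.921875]
0.024 dark at [77.5 84.5 91.5] [ 4.576172  6.185547 12.875   ]
```

The pointer is at 83.3 and the gap centre at 83.5, which is centred. Easing home.

Request:
arm_command:
  commands: [3.3,0,-2.3,0,10,3.3,0,-2.3,0,10,3.3,0,-2.3,0,10,3.3,0,-2.3,0,10,3.3,0,-2.3,0,10]

```text
clock: 13.52
tool_pos: [0.5554, -0.0427, 0.2224]
orientation: [92.3, 89.9, -80.9]
force: [1.5, -0.8, -4.1]
opening: 0.0272
```

```bash
python3 -c "
from h import *
pull(.0)"
```

```text
t 13.525 P [ 0.5554 -0.0427  0.2224] phi -173.12 x [ 0.    -0.002 -1.   ] F [ 1.5 -0.8 -4.1] op 27.2 q [ 16.  10. -16.   0. -63.  -9.]
shift mm [ 7.4  0.1 -5.2]
turn -0.4
pull mm: axial 9.0 radial-perp 0.0 y -0.2 [-0.22 -1.37 -0.04]
```

Request:
arm_command:
  commands: [3.3,0,-2.3,0,10,2.4,0,-1.7,0,10,1.2,0,-0.8,0,10,0.8,0,-0.5,0,10]

```text
clock: 14.02
tool_pos: [0.5606, -0.0422, 0.2148]
orientation: [72.2, 89.8, -100.9]
force: [-5.2, 1.2, 7.2]
opening: 0.0272
```

```bash
python3 -c "
from h import *
pull(.0)"
```

```text
t 14.025 P [ 0.5606 -0.0422  0.2148] phi -173.11 x [-0.001 -0.003 -1.   ] F [-5.2  1.2  7.2] op 27.2 q [ 16.  11. -16.   0. -62.  -9.]
shift mm [-0.2  0.   0.1]
turn -0.4
pull mm: axial -0.2 radial-perp -0.0 y -0.0 [0.24 1.24 0.02]
```

The axial force has reversed, so the handle is on its home stop. Release gently and lift off.

Request:
arm_command:
  commands: [0,0,0,0,32,0,0,0,0,35,0,0,0,0,45,0,0,0,0,60,0,0,0,0,60]

```text
clock: 14.65
tool_pos: [0.5599, -0.0422, 0.2151]
orientation: [54.0, 89.8, -119.1]
force: [-0.4, -0.2, -0.1]
opening: 0.0509
```

```bash
python3 -c "
from h import *
pull(.0)"
```

```text
t 14.65 P [ 0.5599 -0.0422  0.2151] phi -173.09 x [-0.002 -0.003 -1.   ] F [-0.4 -0.2 -0.1] op 50.9 q [ 16.  11. -16.   0. -63.  -9.]
shift mm [ 0.1  0.1 -0.6]
turn -0.4
pull mm: axial 0.5 radial-perp -0.4 y -0.1 [0.03 0.13 0.02]
```

Request:
arm_command:
  commands: [-20,0,0,0,60,-40,0,0,0,60,-50,0,0,0,60,-40,-40,0,0,60,0,-50,0,0,60]

```text
clock: 15.28
tool_pos: [0.5485, 0.0468, 0.3682]
orientation: [24.2, 89.6, -149.2]
force: [1.4, -0.2, -0.4]
opening: 0.0528
```

Request:
arm_command:
  commands: [0,-55,0,0,60,0,-55,0,0,60,0,-30,0,0,60,0,0,0,0,60,0,0,0,0,60]

```text
clock: 15.9
tool_pos: [0.5304, 0.1924, 0.3683]
orientation: [20.9, 89.6, -152.3]
force: [-0.4, -0.6, -0.6]
opening: 0.0522
```

```bash
python3 prof.py s8; python3 - <<'E'
from h import *
a=load('s8'); b=snap('top','t8'); to()
g=lambda x:(255*(x/255.)**.5).astype(np.uint8)
im=np.hstack([cv2.resize(g(q),None,fx=4,fy=4,interpolation=cv2.INTER_CUBIC) for q in (a['frame'][180:290,255:355],b['frame'][140:250,290:390])])
cv2.imwrite('pics/c8.png',im)
E
```

```text
0.008 dark at [83.] [16.13086]
0.011 dark at [83.] [14.691406]
0.014 dark at [83.] [11.412109]
0.024 dark at [78.  85.  93.5] [ 8.25       9.2734375 15.244141 ]
t 16.0 P [0.5306 0.1919 0.3684] phi -173.27 x [-0.006 -0.003 -1.   ] F [-0.1  0.3 -0.3] op 52.5 q [ 40.   7.  -1.  -0. -82. -33.]
```

View pics/c8.png

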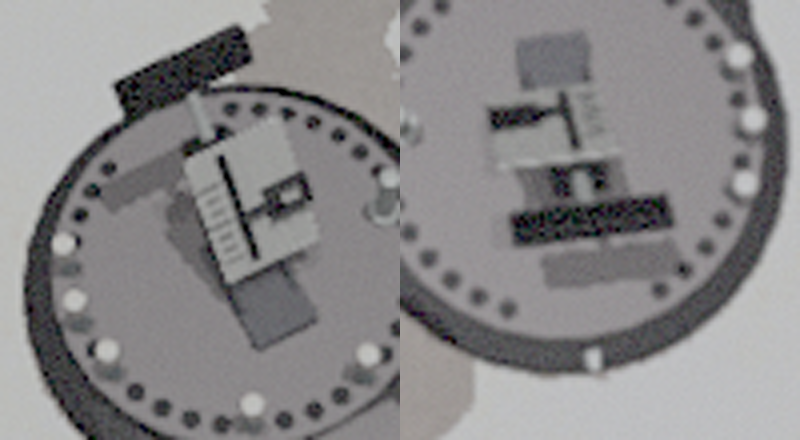

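The pointer stays at z 83 (gap 83.5), and the handle is back at crop (183,72) as before the pull. Last is a numeric comparison of the handle, the carousel and the bystanders.

```bash
python3 - <<'E'
from h import *
G_=lambda n:cv2.cvtColor(load(n)['frame'],cv2.COLOR_BGR2GRAY).astype(np.float32)
def sh(n1,n2,x0,x1,y0,y1):
    t=G_(n1)[y0:y1,x0:x1]; r=G_(n2)[y0-5:y1+5,x0-5:x1+5]; m=cv2.matchTemplate(r,t,cv2.TM_CCOEFF_NORMED); i=cv2.minMaxLoc(m); return i[3][0]-5,i[3][1]-5,round(i[1],3)
print('handle scene',sh('s3','s8',282,320,184,212),'handle top',sh('t3','t8',315,362,185,205))
for n,(u,v) in dict(rack=(164,244),bottle=(468,255),jar=(467,155)).items(): print(n,sh('t0','t8',u-25,u+25,v-18,v+18))
s=load('s8');gr=G_('s8')
zs=np.arange(62,104,2)
for n in('s3','s8'):
  for y in(.018,.02,.022,.026,.03):
    s=load(n);uv=proj(s,[gp(.019,y,z/1000) for z in zs]).astype(np.float32);print(n,y,cv2.remap(G_(n),uv[:,0],uv[:,1],cv2.INTER_LINEAR).ravel().astype(int))
E
```

```text
handle scene (0, 0, 0.968) handle top (0, 0, 0.895)
rack (0, 0, 0.99)
bottle (0, 0, 0.882)
jar (0, 0, 0.997)
s3 0.018 [64 66 68 68 63 56 49 49 53 62 66 67 68 71 65 59 52 55 62 68 70]
s3 0.02 [62 64 65 59 53 39 32 31 42 57 62 65 63 57 49 37 28 41 53 66 69]
s3 0.022 [63 63 59 51 37 20 17 21 37 51 58 58 56 44 28  7 10 20 48 65 67]
s3 0.026 [64 63 57 41 24 11  5 14 34 53 59 60 51 38 23 10  2 28 51 64 69]
s3 0.03 [61 61 56 45 26 12  5 16 37 52 61 59 52 41 22  7  9 22 47 64 73]
s8 0.018 [90 84 77 73 71 68 61 43 25 22 18 18 34 63 75 79 72 76 86 95 98]
s8 0.02 [88 81 69 58 51 44 33 11 11 16 16 17 27 39 49 48 44 57 74 92 97]
s8 0.022 [87 83 71 51 34 19 18 10 10 11 11 10 14 21 21 13 23 36 68 89 97]
s8 0.026 [93 85 70 48 28 18  8  5  5  7 13 18 16 16 19 16 12 42 70 91 97]
s8 0.03 [84 75 57 39 27 18 13  6  0 15 23 21 12 12 17 19 20 37 71 88 97]
```

```bash
python3 -c "
from plant import *
print(close_job())"
```

```text
the job is handed in; nothing more can be done
None
```

The spring check is done and handed in at about 16 s of the 58 s allowed. No verdict was reported.

- **Carousel:** I straddled the peg with the fingers and turned it 60° clockwise, two stops. At the fin the force on the tool fell to about 0, and the top view shows the gauge leaning over it.
- **Pull:** I gripped the T-handle across its thickness and drew it out 30.4 mm along the stem, with one check of the pointer on the way. The moves cannot tilt the tool, so it pointed straight down rather than along the gauge's axis. The grip did not slip noticeably; the pointer lagged the pull by about 1 mm or less.
- **Return:** I eased the handle back until the stop pushed back, then released it and lifted clear.

Last checks:
- **Pointer:** it reads about 83 mm along the gauge's axis and the middle of the marker gap 83.5 mm, with about ±5 mm of room. In the last picture the arm's shadow blurs the gap between the tabs, so the final reading comes from the free part of the bar beside them. It agrees with the 83.3 mm read before release.
- **Handle:** to the nearest pixel it is where it was before the pull, in both views.
- **Rack, bottle and jar:** none shows any shift in the top view. The bottle's match was weaker (0.88, against 0.99 for the others), probably because of the arm's shadow.
- **Forces:** the readings I saw stayed below 10 N.

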